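# Refit the return spring of a vial-lane gate

### The arm

A 7-joint arm with a two-finger parallel gripper is mounted at the origin on a cart in front of the work surface, level with it; the furniture and walls round the work are solid. World frame = base frame: x ahead of the robot, y to its left, z up, the work surface at z = 0. Lengths are in m, angles in rad, forces in N, time in s.
With the tool pointing down it reaches from about 0.35 to 0.9 m from the base axis. Payload 19.9 kg.
Tool frame: the origin (TCP) lies midway between the tips of the shut fingers; the grasp point (between the pads) lies 19 mm behind it; z points along the fingers, y is the line along which they close (so a half turn about z gives the same grasp; the last joint's range is limited). The gripper opens to 94 mm and grips with 3 to 60 N. Pads are 16 mm wide; open, the fingers measure 119 mm over their backs; the gripper's body (75 mm by 177 mm) begins 78 mm behind the grasp point.
Start: joints at [-1.266, 0.417, -0.01, 1.614, 0.005, 1.111, -0.053], TCP at [0.212, 0.588, 0.205] pointing down, gripper open.
Joint ranges: [-2.81, 2.81], [-0.39, 2.02], [-1.27, 1.25], [0.06, 2.57], [-1.19, 4.33], [0.19, 2], [-2.82, 2.82]. Speed limits (rad/s): [1.89, 1.89, 2.39, 2.39, 3.01, 3.01, 3.01].

### API

Orientations are given as a unit quaternion [w, x, y, z].
In Python, from cell import sense, snapshot, job_done gives the robot as it stands. The module is installed in compiled form; this text tells all that it offers.
- The arm moves only by the shell command python3 -m pendant 'ROWS' [FORCE]. ROWS is JSON, a list of rows, each an object of numbers: "gripper": the closure, from -1 (fully open) to 1 (shut); "tx", "ty", "tz": the shift along the tool's x, y, z in units of 30 mm (1.0 is 30 mm); "roll": the turn about the tool's z in units of 5 degrees (1.0 is 5 degrees). A call has exactly 5 rows; each row shifts and turns the commanded pose from where the row before left it, along the tool's axes as they then stand; what a row does not reach is not made up. A row lasts 1/10 s, in which the tool goes at most 50 mm and 8.59 degrees, less where a joint would pass 70% of its speed; a pose out of reach is approached as far as the arm can. A call is refused whole if a number of a shift passes 1 or a number of a turn 1, either way. A call with a gripper value outside its range is refused whole. The fingers move at their own pace and stop on an object; FORCE is the grip in N (left out, the last holds). Time passes only in rows, so rows that do not move let the fingers close, or fill a call up. It gives the time, the measured TCP pose, the force, the opening and the grip force at its end, in the units of the state.
- sense(): the state, without advancing time (a new reading comes with each control period).
- snapshot(name): name is "side" or "top" or "wrist"; returns a dict with "img" (480x640x3 uint8, red, green, blue), "K" (3x3 intrinsics, pixels), "k1" (the pictures are not rectified: a ray, as slopes to the right and down, at radius r is drawn at 1 + k1 r^2 times it, then the intrinsics apply), "view" (4x4, takes a point from world to camera coordinates); the wrist camera has in their place "mount" (4x4, takes a point from camera to tool coordinates, whose origin is the TCP and whose axes are the flange's). Camera axes: x right, y down, z forward; pixel columns grow to the right and rows downward; lengths in m; the calibration is good to about 2 mm. A picture is of the moment at which its call begins: read the wrist's pose just before it. There is no depth.
- job_done(): hands the job in; it is judged then, once.
The state is a dict: "clock": time; "joint_pos": joint angles; "joint_vel": joint speeds; "effort": joint torques, N m; "eef_pos": TCP position; "tcp_rot": TCP orientation; "contact_force": force on the tool from outside, world axes, zero at the start; "moment": the same for the moment, N m; "finger_gap": finger opening in m; "gripper_force": force on a finger pad.
Only numpy, scipy, OpenCV 4.12 (cv2) and the standard library are available. Lean on these libraries where they do the work, as an engineer would, in place of code of your own. Each camera call takes 0.05 s, during which the arm holds its last target. There are 200 camera calls.

### The job

The swinging gate of the vial lane has lost its return spring, which lies on the worktop: feed the spring's bent hook down into the hole of the anchor strip, then stretch the spring and put its loop over the headed post on the gate, down under the head, so that the hooked-in spring pulls the gate shut against its stop. The strip's setting along its slide is not known, so find the hole by sight or by gently feeling for it; do not ram the hook, the loop or the spring hard against the lane, and do not stretch the spring much farther than the post needs. Leave the two vials in the lane standing where they are.

Things in the scene. Friction and masses are not known exactly. Their poses are not given: they have to be found in the camera images.
- lane: Vial lane, fixed: aluminium base plate 187 x 240 x 10 mm (own x -75 to 112 mm, y -120 to 120 mm), origin on its underside, z up; top (deck) at z = 10 mm. Anchor strip at y = -75, gate hinge at x = -55, y = 78; flat gate arm, 22 mm wide, top at z = 18, runs along +x to a grey paddle. Rails at x = 62 to 66 (to z = 20) and 106 to 112 mm (to z = 32) hold the vials.
- strip_mid (a point): Middle of the anchor strip's slide, at the height of the strip's top; x = 0, y = -75, z = 22 mm in the lane frame, same axes. Strip: steel bridge 26 mm wide in y, 5 mm thick, open below. Its one hole (8 mm in x, 12 mm in y, through) is centred at y = 0 here and anywhere from x = -20 to +20 mm, unknown: look or feel. The strip's top is flat at least over x = -24 to +24 mm.
- gate (a joint): Gate angle, rad: 0 = shut against its rubber stop; grows as the arm swings toward the lane's +y, away from the anchor strip. Moves with little friction, damped.
- post (a point): Foot of the upright steel post on the gate arm, on its axis, at the arm's top (z = 18 mm in the lane frame), 55 mm from the hinge. Neck 9 mm diameter, 11.5 mm tall; on it a head 13 mm diameter, 6 mm tall, tapering to 6 mm at its top, 17.5 mm above this point. z up. Gate shut: x = 0, y = 78 mm in the lane frame.
- spring: Tension spring, 145 mm, 70 g, lying on the worktop: hook fitting, coil, loop fitting. Origin: centre of the underside of the hook fitting, a dark steel block 24 (x) x 16 (y) x 20 mm (z), gripped across y. x points along the spring to the loop, z up. The coil (x 12 to 50 mm, 18 mm thick) bends: the far end droops some 10 mm when held by one fitting. It rests on the undersides of both fittings.
- hook_tip (a point): Tip (lowest point) of the bent-down hook leg, 31.5 mm to -x of the spring's origin and 2 mm above the block's underside; axes as spring. Leg: 5 mm wire, cut square, from a 5 mm horizontal wire at z = 17 mm above the underside; 10 mm above the tip it is 1.5 mm farther to -x. Seated, with the block let down on the deck, the tip is 10 mm below the strip's top.
- spring_loop (a point): Centre of the loop, a flat ring of 5 mm wire, 16.5 mm inside, 27 mm outside; x away from the coil, z up. Loop fitting: block as the hook's (grip across y), centre 35 mm to -x, underside 14 mm below; lying on the deck, this point is 24 mm above the lane's underside. Pull: 2 N + 0.25 N/mm. Distance to hook_tip: 129 mm slack, 144 mm fitted, 148 to 165 mm to pass over the post, spoilt beyond 174 mm.
- vial_a: White plastic vial with a screw cap, 36 mm diameter, 60 mm tall, standing in the lane; origin at the centre of its underside. Leave it.
- vial_b: The second such vial in the lane. Leave it.

How it is judged:
By the outcome, as a careful person would: the job done as asked, in the order asked, and still so for the second after the job is handed in, with the robot touching nothing.
It also fails if it takes over 72 s, if anything falls off the work surface, if the arm or the gripper's body presses on something with over 40 N, if the wrist force passes 120 N, or if a joint passes its speed limit or range.

## Working session

There is one attempt and no reset: what is moved stays moved. The work goes in short steps, Python scripts to look and compute and a shell command to move; the robot and the scene stay as the last step left them, time stands still between calls to the robot, and variables do not carry over. Pictures are saved under pics/ and viewed, at most 10 in all, crops included, and the job is handed in when it is done.

```bash
mkdir -p pics; cat > h.py <<'E'
import numpy as np, cv2, json
from cell import sense, snapshot, job_done
from scipy.spatial.transform import Rotation as R
def Rq(q): return R.from_quat([q[1],q[2],q[3],q[0]]).as_matrix()
def snap(name, fn):
    s=sense(); d=snapshot(name)
    if name=="wrist":
        T=np.eye(4);T[:3,:3]=Rq(s['tcp_rot']);T[:3,3]=s['eef_pos']
        V=np.linalg.inv(T@np.array(d['mount']))
    else: V=np.array(d['view'])
    np.savez('pics/'+fn+'.npz',K=d['K'],k1=d['k1'],V=V,img=d['img'])
    cv2.imwrite('pics/'+fn+'.png',d['img'][:,:,::-1]); return s
def cal(fn): 
    z=np.load('pics/'+fn+'.npz'); return z['K'],float(z['k1']),z['V']
def ray(fn,uv):
    K,k1,V=cal(fn); x=np.linalg.inv(K)@[uv[0],uv[1],1]; d=x[:2]; p=d.copy()
    for _ in range(30): p=d/(1+k1*(p@p))
    C=np.linalg.inv(V); return C[:3,3], C[:3,:3]@np.array([p[0],p[1],1])
def onz(fn,uv,z):
    o,r=ray(fn,uv); return o+r*(z-o[2])/r[2]
def proj(fn,P):
    K,k1,V=cal(fn); P=np.atleast_2d(P); c=(V[:3,:3]@P.T).T+V[:3,3]
    s=c[:,:2]/c[:,2:]; s=s*(1+k1*(s**2).sum(1))[:,None]
    return s@K[:2,:2].T+K[:2,2]
def crop(fn,x,y,w,h,f,out):
    im=np.load('pics/'+fn+'.npz')['img'][y:y+h,x:x+w,::-1]
    cv2.imwrite('pics/'+out+'.png',cv2.resize(im,None,fx=f,fy=f,interpolation=cv2.INTER_CUBIC))
E
python3 - <<'E'
from h import *
s=snap('top','top0'); snap('side','side0'); snap('wrist','wrist0')
print({k:np.round(v,4).tolist() for k,v in s.items()})
im=np.vstack([np.hstack([cv2.imread(f'pics/{n}0.png') for n in ('top','side')])])
print([cal(n)[2].round(3).tolist() for n in('top0','side0')])
E
```

```text
{'clock': 0.0, 'joint_pos': [-1.2655, 0.4179, -0.0103, 1.6142, 0.0047, 1.1107, -0.053], 'joint_vel': [0.0001, -0.0015, -0.0004, 0.0011, 0.0015, 0.0009, 0.001], 'effort': [-0.0033, -85.1253, 0.6371, -42.5987, -0.0489, 0.0187, 0.0001], 'eef_pos': [0.2123, 0.5874, 0.2048], 'tcp_rot': [-0.0001, 0.1725, 0.985, -0.0006], 'contact_force': [-0.2792, -0.4229, 0.3428], 'moment': [0.0212, -0.0028, -0.0354], 'gripper_force': 0.0, 'finger_gap': 0.0937}
[[[0.074, -0.997, 0.003, -0.029], [-0.972, -0.073, -0.224, 0.514], [0.224, 0.014, -0.974, 0.968], [0.0, 0.0, 0.0, 1.0]], [[0.839, -0.545, 0.006, -0.432], [-0.268, -0.423, -0.865, 0.186], [0.474, 0.724, -0.501, 0.706], [0.0, 0.0, 0.0, 1.0]]]
```

View pics/top0.png

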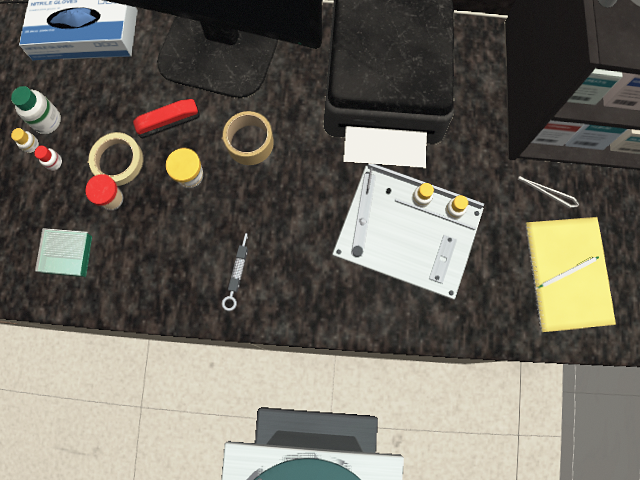

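View pics/side0.png

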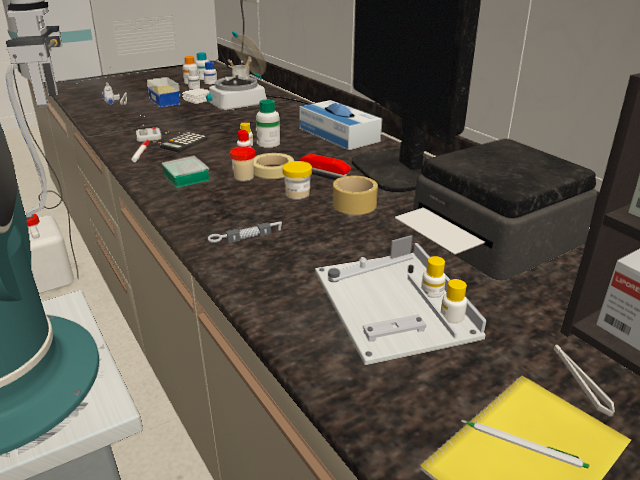

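The top view shows the spring near (237,270), with the hook tip up at about (245,236) and the loop at (229,303). The lane is around (410,230): strip at (443,258), post near (361,221). Next I'll enlarge both.

```bash
python3 - <<'E'
from h import *
crop('top0',325,155,165,150,4.8,'c1')
a=np.load('pics/top0.npz')['img'][228:318,205:265,::-1]; b=np.load('pics/side0.npz')['img'][210:250,200:290,::-1]
a=cv2.resize(a,None,fx=6,fy=6,interpolation=cv2.INTER_CUBIC);b=cv2.resize(b,None,fx=4.8,fy=4.8,interpolation=cv2.INTER_CUBIC)
c=np.zeros((540,800,3),np.uint8); c[:540,:360]=a; c[:b.shape[0],364:364+b.shape[1]]=b[:, :436]
cv2.imwrite('pics/c2.png',c)
E
```

```text
(no output)
```

View pics/c1.png

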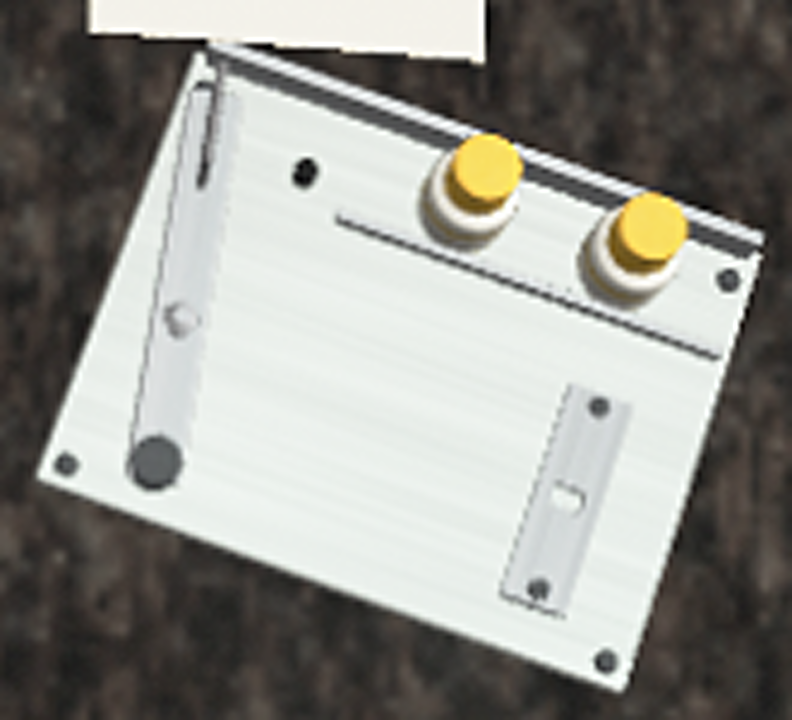

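View pics/c2.png

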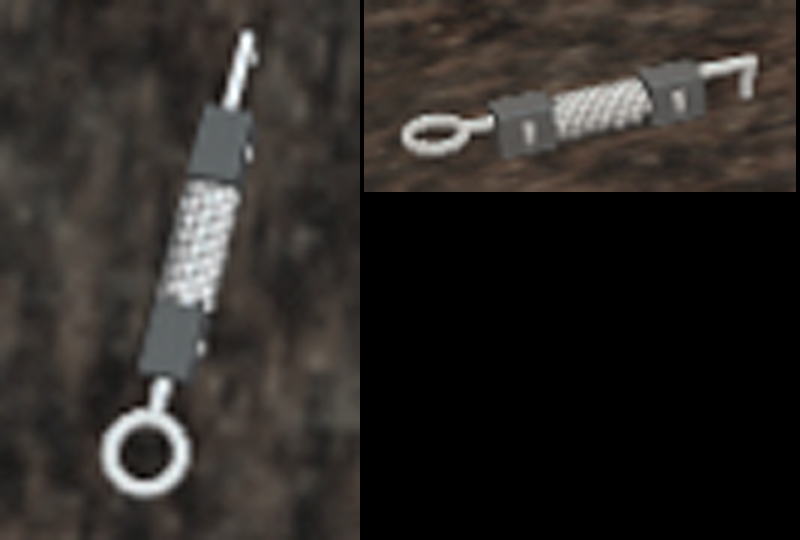

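c1: the plate corners are at about (38,475), (622,690) and (197,50), the hole is at (568,499), the post at (181,320) and the hinge at (155,462). The gate is open. c2: hook bend (249,35), hook block (220,145), loop block (174,340), loop (146,452).

```bash
cat > lane.py <<'E'
from h import *
from scipy.optimize import least_squares
c1=lambda u,v:(325+(u+.5)/4.8-.5,155+(v+.5)/4.8-.5)
c2=lambda u,v:(205+(u+.5)/6-.5,228+(v+.5)/6-.5)
def L2W(p,q): # p=(x,y,yaw)
    c,s=np.cos(p[2]),np.sin(p[2]); q=np.atleast_2d(q)
    return np.c_[p[0]+c*q[:,0]-s*q[:,1],p[1]+s*q[:,0]+c*q[:,1],q[:,2]]
E
python3 - <<'E'
from lane import *
o=[(-75,120,10),(-75,-120,10),(112,120,10),(112,-120,32)]
q=np.array(o)/1000.; uv=np.array([c1(38,475),c1(622,690),c1(197,50),c1(763,237)])
f=lambda p:(proj('top0',L2W(p,q))-uv).ravel()
r=least_squares(f,[.5,-.1,-.3]); p=r.x; print(p,r.fun.round(2))
np.save('lane.npy',p)
inv=lambda w:(lambda d:[np.cos(p[2])*d[0]+np.sin(p[2])*d[1],-np.sin(p[2])*d[0]+np.cos(p[2])*d[1]])(w[:2]-p[:2])
print('hinge',np.round(inv(onz('top0',c1(155,462),.022)),4))
for n,z,uvv in[('hole top',.022,(568,499)),('post head',.035,(181,318))]:
    w=onz('top0',c1(*uvv),z); print(n,w.round(4),np.round(inv(w),4))
for n,z,uvv in[('hookbend',.0195,(247,36)),('hookblk',.02,(222,143)),('loopblk',.02,(174,339)),('loop',.0165,(146,452))]:
    print(n,onz('top0',c2(*uvv),z).round(4))
print('strip mid c1', (proj('top0',L2W(p,[0,-.075,.022]))[0]-[325,155])*4.8)
print(c2(0,0))
E
```

```text
[ 0.539121   -0.14184801 -0.28012009] [-1.39  0.53 -0.13  0.27 -0.99 -0.45  2.58 -0.56]
hinge [-0.0553  0.0773]
hole top [ 0.5046 -0.211   0.022 ] [-0.014 -0.076]
post head [ 0.5612 -0.0581  0.035 ] [-0.002   0.0865]
hookbend [0.5249 0.1543 0.0195]
hookblk [0.4908 0.1584 0.02  ]
loopblk [0.4294 0.1666 0.02  ]
loop [0.395  0.1721 0.0165]
strip mid c1 [574.64547672 462.55034079]
(204.58333333333334, 227.58333333333334)
```

```bash

python3 -m pendant '[{"gripper":-0.3,"tx":-0.9,"ty":-0.69},{"gripper":-0.3,"tx":-0.9,"ty":-0.69},{"gripper":-0.3,"tx":-0.9,"ty":-0.69},{"gripper":-0.3,"tx":-0.9,"ty":-0.69},{"gripper":-0.3,"tx":-0.9,"ty":-0.69}]' 25
python3 -m pendant '[{"gripper":-0.3,"tx":-0.9,"ty":-0.69},{"gripper":-0.3,"tx":-0.9,"ty":-0.69},{"gripper":-0.3,"tx":-0.9,"ty":-0.69},{"gripper":-0.3,"tx":-0.9,"ty":-0.69},{"gripper":-0.3,"tx":-0.9,"ty":-0.69}]'
python3 -m pendant '[{"gripper":-0.3,"tx":-0.9,"ty":-0.69},{"gripper":-0.3,"tx":-0.9,"ty":-0.69},{"gripper":-0.3,"tx":-0.9,"ty":-0.69},{"gripper":-0.3,"tx":-0.9,"ty":-0.69},{"gripper":-0.3,"tx":-0.9,"ty":-0.69}]'
python3 -m pendant '[{"gripper":-0.3,"tz":0.3,"roll":-0.5},{"gripper":-0.3,"tz":0.4,"roll":-0.5},{"gripper":-0.3,"tz":0.4,"roll":-0.5},{"gripper":-0.3,"tz":0.4,"roll":-0.5},{"gripper":-0.3,"tz":0.2,"roll":-0.4}]'
python3 - <<'E'
from h import *
s=snap('wrist','w1'); print(s['eef_pos'],s['tcp_rot'],s['joint_pos'])
print(proj('w1',[[.4908,.1584,.02],[.4294,.1666,.02],[.395,.1721,.0165]]))
E
```

```text
[0.21230464 0.58753892 0.204979  ] [-6.50532014e-05  1.72496630e-01  9.85009996e-01 -4.64242583e-04] [-1.26553037  0.41784358 -0.01031415  1.61400196  0.00465353  1.11070859
 -0.0529586 ]
[[ 60.27463899 552.55799951]
 [ 39.55737675 512.4513825 ]
 [ 30.13781032 485.92119664]]invalid input at $[0]: expected keys gripper, tx, ty, tz, roll
invalid input at $[0]: expected keys gripper, tx, ty, tz, roll
invalid input at $[0]: expected keys gripper, tx, ty, tz, roll
invalid input at $[0]: expected keys gripper, tx, ty, tz, roll
```

View pics/w1.png

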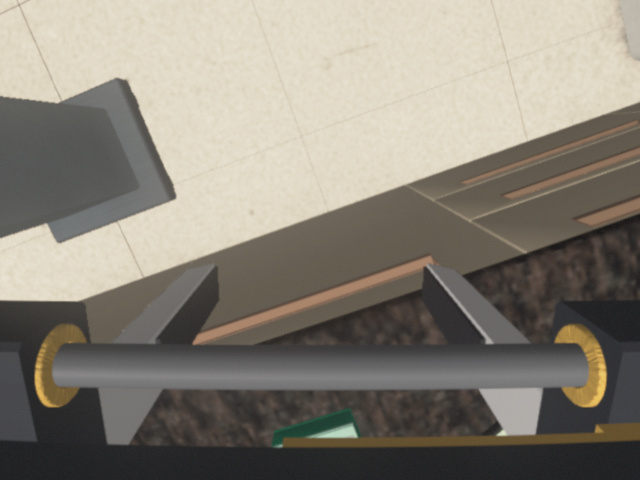

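The rows need all five keys, so the arm has not moved and the wrist view still shows the floor between the fingers. I'll retype the move.

```bash

python3 -m pendant '[{"gripper":-0.3,"tx":-0.9,"ty":-0.69,"tz":0,"roll":0},{"gripper":-0.3,"tx":-0.9,"ty":-0.69,"tz":0,"roll":0},{"gripper":-0.3,"tx":-0.9,"ty":-0.69,"tz":0,"roll":0},{"gripper":-0.3,"tx":-0.9,"ty":-0.69,"tz":0,"roll":0},{"gripper":-0.3,"tx":-0.9,"ty":-0.69,"tz":0,"roll":0}]' 25
python3 -m pendant '[{"gripper":-0.3,"tx":-0.9,"ty":-0.69,"tz":0,"roll":0},{"gripper":-0.3,"tx":-0.9,"ty":-0.69,"tz":0,"roll":0},{"gripper":-0.3,"tx":-0.9,"ty":-0.69,"tz":0,"roll":0},{"gripper":-0.3,"tx":-0.9,"ty":-0.69,"tz":0,"roll":0},{"gripper":-0.3,"tx":-0.9,"ty":-0.69,"tz":0,"roll":0}]'
python3 -m pendant '[{"gripper":-0.3,"tx":-0.9,"ty":-0.69,"tz":0,"roll":0},{"gripper":-0.3,"tx":-0.9,"ty":-0.69,"tz":0,"roll":0},{"gripper":-0.3,"tx":-0.9,"ty":-0.69,"tz":0,"roll":0},{"gripper":-0.3,"tx":-0.9,"ty":-0.69,"tz":0,"roll":0},{"gripper":-0.3,"tx":-0.9,"ty":-0.69,"tz":0,"roll":0}]'
python3 -m pendant '[{"gripper":-0.3,"tx":0,"ty":0,"tz":0.3,"roll":-0.5},{"gripper":-0.3,"tx":0,"ty":0,"tz":0.4,"roll":-0.5},{"gripper":-0.3,"tx":0,"ty":0,"tz":0.4,"roll":-0.5},{"gripper":-0.3,"tx":0,"ty":0,"tz":0.4,"roll":-0.5},{"gripper":-0.3,"tx":0,"ty":0,"tz":0.2,"roll":-0.4}]'
cat > goto.py <<'E'
import sys
from h import *
def go(P,yaw=None,s=None):
    """units to world TCP P, and roll so that tool y lies at world angle yaw (mod 180)"""
    s=s or sense(); M=Rq(s['tcp_rot']); d=M.T@(np.array(P)-s['eef_pos'])/.03
    ya=np.degrees(np.arctan2(M[1,1],M[0,1]))
    out=dict(pos=np.round(s['eef_pos'],4).tolist(),yaw=round(float(ya),2),tilt=round(float(M[2,2]),5),units=d.round(3).tolist())
    if yaw is not None: out['roll']=round(float(-((yaw-ya+90)%180-90)/5),3)
    print(out)
E
python3 - <<'E'
from goto import *
s=snap('wrist','w2'); go([.4908,.1584,.003],81.9); print(s['joint_pos'].round(3),s['clock'],s['finger_gap'])
print(proj('w2',[[.4908,.1584,.02],[.4294,.1666,.02],[.395,.1721,.0165]]))
E
```

```text
clock: 0.7
eef_pos: [0.3048, 0.4433, 0.2054]
tcp_rot: [-0.0, 0.172, 0.985, -0.0]
contact_force: [0.8, 0.2, 0.2]
finger_gap: 0.0615
gripper_force: 0.0
clock: 1.2
eef_pos: [0.3965, 0.3, 0.2055]
tcp_rot: [0.0, 0.173, 0.985, 0.0]
contact_force: [0.1, 0.1, -0.4]
finger_gap: 0.0612
gripper_force: 0.0
clock: 1.7
eef_pos: [0.4883, 0.1568, 0.2055]
tcp_rot: [0.0, 0.172, 0.985, -0.0]
contact_force: [-0.3, 0.4, 1.1]
finger_gap: 0.0612
gripper_force: 0.0
clock: 2.2
eef_pos: [0.4873, 0.1579, 0.1535]
tcp_rot: [-0.001, 0.068, 0.998, -0.0]
contact_force: [-0.8, -0.7, -0.0]
finger_gap: 0.0611
gripper_force: 0.0
{'pos': [0.4871, 0.1578, 0.153], 'yaw': 82.35, 'tilt': -1.0, 'units': [-0.127, 0.04, 4.998], 'roll': 0.09}
[-0.572  0.282  0.233  1.949 -0.08   0.92   1.136] 2.2 0.06113097234018296
[[321.90087728 229.3583331 ]
 [321.76460112 148.14865572]
 [322.8839247  100.02144368]]
```

View pics/w2.png

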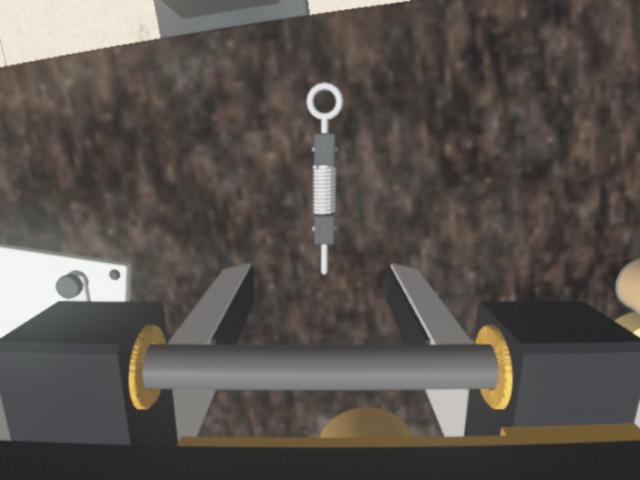

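The wrist view shows the spring lined up with the tool: hook block at (324,230), loop block at (324,150), loop at (324,101). All are within 2 px of where they were predicted. Descend and grip.

```bash
python3 - <<'E'
from goto import *
a=onz('w2',(324,230.5),.02); b=onz('w2',(324,101),.0165); d=b-a
print(a,b,np.degrees(np.arctan2(d[1],d[0])),np.hypot(*d[:2])); go([a[0],a[1],.003],81.9)
E
```

```text
[0.49192069 0.15989511 0.02      ] [0.39580017 0.17282168 0.0165    ] 172.34064607781104 0.09698582359424271
{'pos': [0.4871, 0.1578, 0.153], 'yaw': 82.35, 'tilt': -1.0, 'units': [-0.158, 0.095, 4.998], 'roll': 0.09}
```

```bash

python3 -m pendant '[{"gripper":-0.3,"tx":-0.15,"ty":0.09,"tz":0.6,"roll":0},{"gripper":-0.3,"tx":0,"ty":0,"tz":1,"roll":0},{"gripper":-0.3,"tx":0,"ty":0,"tz":1,"roll":0},{"gripper":-0.3,"tx":0,"ty":0,"tz":1,"roll":0},{"gripper":-0.3,"tx":0,"ty":0,"tz":0.7,"roll":0}]' 25
python3 -m pendant '[{"gripper":-0.3,"tx":0,"ty":0,"tz":0.4,"roll":0},{"gripper":-0.3,"tx":0,"ty":0,"tz":0.2,"roll":0},{"gripper":-0.3,"tx":0,"ty":0,"tz":0.08,"roll":0},{"gripper":0.3,"tx":0,"ty":0,"tz":0,"roll":0},{"gripper":1,"tx":0,"ty":0,"tz":0,"roll":0}]' 25
python3 -m pendant '[{"gripper":1,"tx":0,"ty":0,"tz":0,"roll":0},{"gripper":1,"tx":0,"ty":0,"tz":0,"roll":0},{"gripper":1,"tx":0,"ty":0,"tz":0,"roll":0},{"gripper":1,"tx":0,"ty":0,"tz":0,"roll":0},{"gripper":1,"tx":0,"ty":0,"tz":0,"roll":0}]' 25
```

```text
clock: 2.75
eef_pos: [0.4921, 0.16, 0.0239]
tcp_rot: [-0.0, 0.069, 0.998, -0.0]
contact_force: [-0.2, 0.2, 0.7]
finger_gap: 0.0613
gripper_force: 0.0
clock: 3.25
eef_pos: [0.4931, 0.1604, 0.0059]
tcp_rot: [0.001, 0.069, 0.998, 0.0]
contact_force: [-0.0, 0.7, 1.0]
finger_gap: 0.0482
gripper_force: 0.0
clock: 3.75
eef_pos: [0.4926, 0.1602, 0.0052]
tcp_rot: [0.0, 0.069, 0.998, -0.0]
contact_force: [-1.0, -0.2, 2.6]
finger_gap: 0.0158
gripper_force: 25.0
```

```bash

python3 -m pendant '[{"gripper":1,"tx":0,"ty":0,"tz":-0.2,"roll":0},{"gripper":1,"tx":0,"ty":0,"tz":-0.6,"roll":0},{"gripper":1,"tx":0,"ty":0,"tz":-0.9,"roll":0.3},{"gripper":1,"tx":0,"ty":0,"tz":-0.9,"roll":0.7},{"gripper":1,"tx":0,"ty":0,"tz":-0.6,"roll":1}]'
python3 -m pendant '[{"gripper":1,"tx":0,"ty":0,"tz":0,"roll":1},{"gripper":1,"tx":0,"ty":0,"tz":0,"roll":1},{"gripper":1,"tx":0,"ty":0,"tz":0,"roll":1},{"gripper":1,"tx":0,"ty":0,"tz":0,"roll":1},{"gripper":1,"tx":0,"ty":0,"tz":0,"roll":1}]'
python3 -m pendant '[{"gripper":1,"tx":0,"ty":0,"tz":0,"roll":1},{"gripper":1,"tx":0,"ty":0,"tz":0,"roll":1},{"gripper":1,"tx":0,"ty":0,"tz":0,"roll":1},{"gripper":1,"tx":0,"ty":0,"tz":0,"roll":1},{"gripper":1,"tx":0,"ty":0,"tz":0,"roll":1}]'
python3 -m pendant '[{"gripper":1,"tx":0,"ty":0,"tz":0,"roll":1},{"gripper":1,"tx":0,"ty":0,"tz":0,"roll":1},{"gripper":1,"tx":0,"ty":0,"tz":0,"roll":1},{"gripper":1,"tx":0,"ty":0,"tz":0,"roll":1},{"gripper":1,"tx":0,"ty":0,"tz":0,"roll":1}]'
python3 -m pendant '[{"gripper":1,"tx":0,"ty":0,"tz":0,"roll":1},{"gripper":1,"tx":0,"ty":0,"tz":0,"roll":1},{"gripper":1,"tx":0,"ty":0,"tz":0,"roll":1},{"gripper":1,"tx":0,"ty":0,"tz":0,"roll":0.5},{"gripper":1,"tx":0,"ty":0,"tz":0,"roll":0}]'
python3 - <<'E'
from goto import *; from lane import L2W
p=np.load('lane.npy'); go(L2W(p,[.02,-.135,.11])[0],-20); print(sense()['joint_pos'].round(3))
E
```

```text
clock: 4.25
eef_pos: [0.493, 0.1602, 0.1031]
tcp_rot: [0.001, 0.157, 0.988, 0.0]
contact_force: [0.1, -0.6, -1.5]
finger_gap: 0.0155
gripper_force: 25.0
clock: 4.75
eef_pos: [0.4925, 0.1601, 0.1014]
tcp_rot: [0.0, 0.367, 0.93, 0.0]
contact_force: [-0.3, -0.1, -0.6]
finger_gap: 0.0155
gripper_force: 25.0
clock: 5.25
eef_pos: [0.4925, 0.1602, 0.1014]
tcp_rot: [-0.0, 0.56, 0.829, 0.0]
contact_force: [-0.2, 0.8, -1.2]
finger_gap: 0.0155
gripper_force: 25.0
clock: 5.75
eef_pos: [0.4925, 0.1602, 0.1014]
tcp_rot: [-0.0, 0.726, 0.688, 0.0]
contact_force: [1.2, 0.2, -1.0]
finger_gap: 0.016
gripper_force: 25.0
clock: 6.25
eef_pos: [0.4925, 0.1603, 0.1013]
tcp_rot: [-0.0, 0.821, 0.571, -0.0]
contact_force: [0.5, 0.2, -2.0]
finger_gap: 0.0154
gripper_force: 25.0
{'pos': [0.4925, 0.1603, 0.1013], 'yaw': -20.4, 'tilt': -1.0, 'units': [-13.333, 5.975, -0.291], 'roll': -0.081}
[-0.887  0.422  0.63   1.988 -0.332  0.834 -0.428]
```

```bash

python3 -m pendant '[{"gripper":1,"tx":-0.5,"ty":0.2,"tz":-0.1,"roll":0},{"gripper":1,"tx":-0.9,"ty":0.4,"tz":-0.1,"roll":0},{"gripper":1,"tx":-0.9,"ty":0.4,"tz":-0.1,"roll":0},{"gripper":1,"tx":-0.9,"ty":0.4,"tz":0,"roll":0},{"gripper":1,"tx":-0.9,"ty":0.4,"tz":0,"roll":0}]'
python3 -m pendant '[{"gripper":1,"tx":-0.9,"ty":0.4,"tz":0,"roll":0},{"gripper":1,"tx":-0.9,"ty":0.4,"tz":0,"roll":0},{"gripper":1,"tx":-0.9,"ty":0.4,"tz":0,"roll":0},{"gripper":1,"tx":-0.9,"ty":0.4,"tz":0,"roll":0},{"gripper":1,"tx":-0.9,"ty":0.4,"tz":0,"roll":0}]'
python3 -m pendant '[{"gripper":1,"tx":-0.9,"ty":0.4,"tz":0,"roll":0},{"gripper":1,"tx":-0.9,"ty":0.4,"tz":0,"roll":0},{"gripper":1,"tx":-0.9,"ty":0.4,"tz":0,"roll":0},{"gripper":1,"tx":-0.9,"ty":0.4,"tz":0,"roll":0},{"gripper":1,"tx":-0.5,"ty":0.25,"tz":0,"roll":0}]'
python3 -m pendant '[{"gripper":1,"tx":-0.3,"ty":0.1,"tz":0,"roll":0},{"gripper":1,"tx":0,"ty":0,"tz":0,"roll":0},{"gripper":1,"tx":0,"ty":0,"tz":0,"roll":0},{"gripper":1,"tx":0,"ty":0,"tz":0,"roll":0},{"gripper":1,"tx":0,"ty":0,"tz":0,"roll":0}]'
python3 - <<'E'
from goto import *; from lane import L2W
snap('wrist','w3')
p=np.load('lane.npy'); go(L2W(p,[.02,-.135,.11])[0],-20)
print(proj('w3',L2W(p,[[-.014,-.075,.022],[-.02,-.088,.022],[-.02,-.062,.022]])))
E
```

```text
clock: 6.75
eef_pos: [0.5002, 0.0239, 0.1105]
tcp_rot: [0.0, 0.821, 0.571, 0.0]
contact_force: [0.5, -0.2, 0.3]
finger_gap: 0.0157
gripper_force: 25.0
clock: 7.25
eef_pos: [0.5091, -0.1236, 0.1105]
tcp_rot: [0.0, 0.821, 0.571, 0.0]
contact_force: [0.4, 0.7, -0.7]
finger_gap: 0.0156
gripper_force: 25.0
clock: 7.75
eef_pos: [0.5177, -0.2595, 0.1106]
tcp_rot: [0.0, 0.821, 0.57, -0.0]
contact_force: [-0.0, 0.5, -1.1]
finger_gap: 0.0156
gripper_force: 25.0
clock: 8.25
eef_pos: [0.5187, -0.2646, 0.1101]
tcp_rot: [-0.0, 0.821, 0.571, 0.0]
contact_force: [0.3, 0.1, -1.2]
finger_gap: 0.0156
gripper_force: 25.0
{'pos': [0.5187, -0.2647, 0.1102], 'yaw': -20.3, 'tilt': -1.0, 'units': [-0.361, 0.214, 0.005], 'roll': -0.06}
[[272.15450013 166.45794034]
 [264.95112492 187.26194386]
 [260.80012591 146.67799641]]
```

View pics/w3.png

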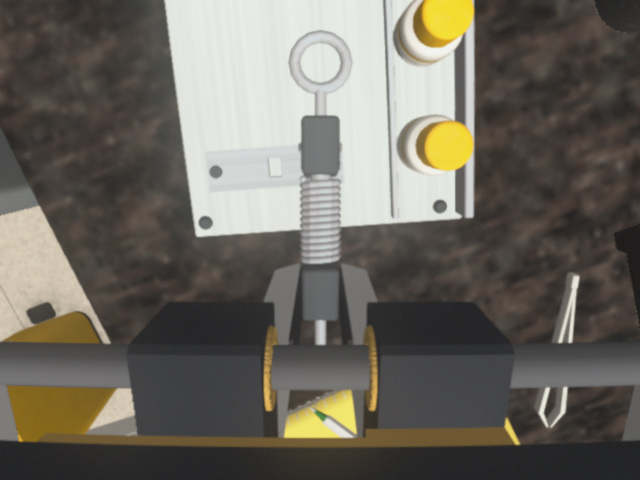

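The wrist view shows the hole at about (275,166) on the strip, and the block in the fingers with its top around y=265..318 at x=320. I'll refine the hole with image code and check the camera bias on the gripped block.

```bash
python3 - <<'E'
from goto import *; from lane import L2W
im=np.load('pics/w3.npz')['img'].astype(int).sum(2)//3
print(im[152:182,262:290])
s=sense(); T=Rq(s['tcp_rot']); e=np.array(s['eef_pos'])
c=e+np.array([0,0,.0148]); sx=-0 
X=T[:,0]; print('X',X)
for k in(-.012,.012):
  for j in (-.008,.008):
    for sg in (1,): print(proj('w3',c+X*(k+.00075)+T[:,1]*j).round(1))
o,r=ray('w3',(275,166)); print('slope',r/r[2], onz('w3',(275,166),.022))
E
```

```text
[[216 215 216 216 215 215 215 215 215 215 215 215 215 214 215 214 214 214
  214 214 213 213 213 213 213 213 213 213]
 [215 215 215 214 215 214 214 214 214 214 214 214 214 213 213 213 213 213
  213 212 212 212 212 212 211 212 212 211]
 [214 214 214 213 213 212 213 212 213 212 212 212 213 211 211 212 211 211
  210 210 211 210 210 209 210 209 210 209]
 [211 212 212 212 211 210 211 211 210 211 211 210 210 210 209 209 211 210
  208 210 209 208 209 207 208 209 209 209]
 [210 209 211 210 210 210 210 211 211 211 211 211 210 209 208 211 210 209
  205 210 208 208 208 209 208 209 209 209]
 [211 211 211 210 209 205 204 211 214 214 214 212 211 211 213 216 217 213
  206 207 209 210 210 209 209 208 209 209]
 [211 210 211 211 206 197 197 215 221 221 221 220 218 218 219 221 223 219
  210 208 209 208 208 208 208 207 207 207]
 [211 210 210 210 205 190 188 216 225 226 225 225 225 223 224 226 226 222
  213 208 207 207 206 206 205 206 207 206]
 [209 209 210 207 203 190 185 214 226 227 226 226 226 225 226 227 227 222
  214 207 206 207 208 207 207 207 208 207]
 [208 207 208 207 205 191 184 210 225 227 227 2
[... 1902 characters left out ...]
01 206 209 212 214 213 213 213 213 213]
 [214 214 214 214 214 214 213 209 209 208 208 208 209 211 212 212 211 211
  211 211 212 212 212 211 212 212 212 210]
 [214 214 214 214 213 213 213 212 212 212 212 212 213 212 212 211 211 211
  211 211 211 210 210 209 210 211 210 209]
 [211 212 213 212 212 212 212 211 210 210 210 210 211 209 208 209 209 208
  209 208 209 208 209 206 207 207 207 207]
 [211 210 209 209 209 210 209 209 209 208 208 208 208 208 207 206 206 205
  206 207 205 207 206 206 206 206 206 206]]
X [3.46934249e-01 9.37889436e-01 1.82334005e-04]
[[303.6 318.3]]
[[340.7 318.3]]
[[303.1 265.2]]
[[341.4 265.2]]
slope [0.12675796 0.02542302 1.        ] [ 0.50675687 -0.21042055  0.022     ]
```

```bash
python3 - <<'E'
from h import *
im=np.load('pics/w3.npz')['img'].astype(int).sum(2)//3
print('row 292',im[292,290:352].tolist()); print('row 140',im[140,294:348].tolist()); print('col320',im[255:330,312].tolist())
E
```

```text
row 292 [114, 114, 114, 116, 114, 100, 72, 51, 49, 50, 51, 57, 71, 83, 90, 97, 101, 101, 103, 102, 102, 102, 102, 101, 104, 103, 103, 104, 105, 104, 104, 104, 104, 103, 103, 106, 105, 104, 104, 103, 104, 104, 103, 102, 101, 101, 99, 92, 79, 59, 49, 47, 48, 52, 62, 88, 107, 115, 115, 114, 114, 114]
row 140 [226, 227, 228, 228, 229, 225, 208, 155, 113, 107, 112, 117, 118, 119, 118, 119, 118, 118, 118, 118, 118, 119, 119, 120, 120, 121, 120, 119, 119, 119, 120, 120, 121, 120, 119, 120, 119, 118, 118, 118, 118, 117, 115, 113, 121, 158, 207, 224, 228, 229, 229, 229, 230, 230]
col320 [193, 169, 143, 146, 166, 184, 195, 192, 155, 100, 72, 70, 72, 73, 75, 81, 88, 95, 100, 103, 104, 103, 104, 102, 103, 103, 102, 102, 102, 103, 103, 100, 101, 102, 102, 101, 101, 102, 101, 100, 99, 100, 100, 101, 100, 100, 100, 101, 102, 101, 100, 101, 99, 100, 102, 103, 101, 99, 101, 99, 99, 100, 100, 100, 96, 82, 70, 68, 68, 70, 71, 74, 72, 72, 72]
```

```bash
python3 - <<'E'
from goto import *; from lane import L2W
h=onz('w3',(275.6,166.7),.022); s=sense(); X=Rq(s['tcp_rot'])[:,0]; p=np.load('lane.npy')
d=h[:2]-p[:2]; c,sn=np.cos(p[2]),np.sin(p[2]); print('lane hole',c*d[0]+sn*d[1],-sn*d[0]+c*d[1],h)
np.save('hole.npy',h)
t=h+X*(.03075+.00075); go([t[0],t[1],.050]); go([t[0],t[1],.0292])
E
```

```text
lane hole -0.011802222104968424 -0.0753212228118725 [ 0.50695466 -0.21097041  0.022     ]
{'pos': [0.5187, -0.2647, 0.1102], 'yaw': -20.3, 'tilt': -1.0, 'units': [2.594, -0.99, 2.006]}
{'pos': [0.5187, -0.2647, 0.1102], 'yaw': -20.3, 'tilt': -1.0, 'units': [2.594, -0.99, 2.699]}
```

```bash

python3 -m pendant '[{"gripper":1,"tx":0.4,"ty":-0.15,"tz":0,"roll":0},{"gripper":1,"tx":0.7,"ty":-0.25,"tz":0,"roll":0},{"gripper":1,"tx":0.7,"ty":-0.25,"tz":0.1,"roll":0},{"gripper":1,"tx":0.6,"ty":-0.25,"tz":0.3,"roll":0},{"gripper":1,"tx":0.19,"ty":-0.09,"tz":0.4,"roll":0}]'
python3 -m pendant '[{"gripper":1,"tx":0,"ty":0,"tz":0.6,"roll":0},{"gripper":1,"tx":0,"ty":0,"tz":0.5,"roll":0},{"gripper":1,"tx":0,"ty":0,"tz":0.3,"roll":0},{"gripper":1,"tx":0,"ty":0,"tz":0.25,"roll":0},{"gripper":1,"tx":0,"ty":0,"tz":0.1,"roll":0}]'
python3 -m pendant '[{"gripper":1,"tx":0,"ty":0,"tz":0.05,"roll":0},{"gripper":1,"tx":0,"ty":0,"tz":0,"roll":0},{"gripper":1,"tx":0,"ty":0,"tz":0,"roll":0},{"gripper":1,"tx":0,"ty":0,"tz":0,"roll":0},{"gripper":1,"tx":0,"ty":0,"tz":0,"roll":0}]'
python3 - <<'E'
from goto import *
snap('side','s1'); s=sense(); X=Rq(s['tcp_rot'])[:,0]; h=np.load('hole.npy'); t=h+X*.0315
go([t[0],t[1],.0292]); 
e=np.array(s['eef_pos']); print(proj('s1',[h, e-X*.03075+[0,0,-.0032], e-X*.03225+[0,0,.0118]]))
crop('s1',350,270,130,100,6,'c3')
E
```

```text
clock: 8.8
eef_pos: [0.5183, -0.1793, 0.0859]
tcp_rot: [-0.0, 0.82, 0.572, 0.001]
contact_force: [-0.4, -0.0, -0.9]
finger_gap: 0.0158
gripper_force: 25.0
clock: 9.3
eef_pos: [0.5175, -0.1827, 0.033]
tcp_rot: [-0.0, 0.821, 0.571, -0.0]
contact_force: [0.1, -0.5, -0.8]
finger_gap: 0.0163
gripper_force: 25.0
clock: 9.8
eef_pos: [0.5179, -0.1823, 0.0323]
tcp_rot: [0.0, 0.821, 0.571, 0.0]
contact_force: [-0.1, -0.3, -1.1]
finger_gap: 0.0158
gripper_force: 25.0
{'pos': [0.5179, -0.1823, 0.0323], 'yaw': -20.36, 'tilt': -1.0, 'units': [0.027, -0.01, 0.103]}
[[394.57851875 324.57390706]
 [395.17208823 320.64901055]
 [396.36029966 312.87188424]]
```

View pics/c3.png

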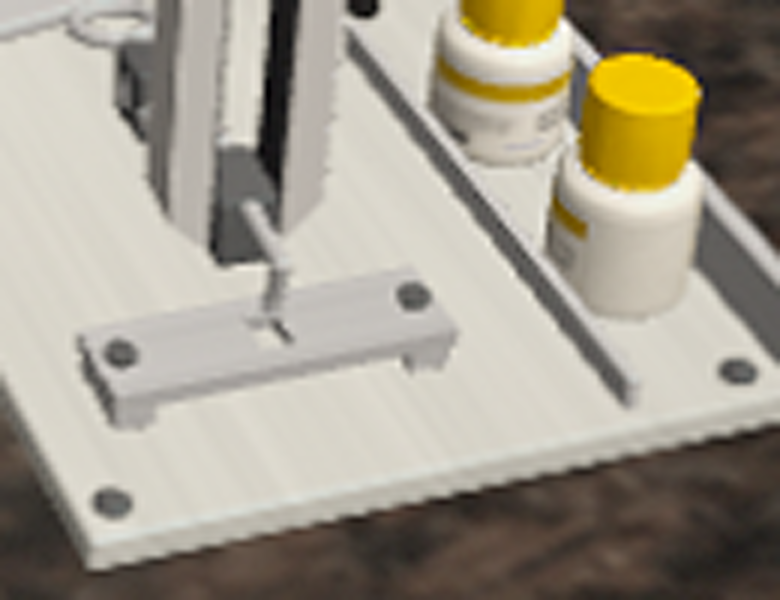

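The enlarged side view shows the hook tip at about (272,308), above the hole at (270,330). That matches the predicted positions, so I'll lower it gently.

```bash

python3 -m pendant '[{"gripper":1,"tx":0.02,"ty":0,"tz":0.08,"roll":0},{"gripper":1,"tx":0,"ty":0,"tz":0.08,"roll":0},{"gripper":1,"tx":0,"ty":0,"tz":0.07,"roll":0},{"gripper":1,"tx":0,"ty":0,"tz":0.05,"roll":0},{"gripper":1,"tx":0,"ty":0,"tz":0.03,"roll":0}]'
python3 -m pendant '[{"gripper":1,"tx":0,"ty":0,"tz":0,"roll":0},{"gripper":1,"tx":0,"ty":0,"tz":0,"roll":0},{"gripper":1,"tx":0,"ty":0,"tz":0,"roll":0},{"gripper":1,"tx":0,"ty":0,"tz":0,"roll":0},{"gripper":1,"tx":0,"ty":0,"tz":0,"roll":0}]'
```

```text
clock: 10.35
eef_pos: [0.5179, -0.1818, 0.0226]
tcp_rot: [-0.0, 0.821, 0.571, -0.0]
contact_force: [-0.4, 0.2, -0.4]
finger_gap: 0.0157
gripper_force: 25.0
clock: 10.85
eef_pos: [0.518, -0.1817, 0.0229]
tcp_rot: [0.0, 0.821, 0.571, 0.0]
contact_force: [0.1, 0.8, -0.3]
finger_gap: 0.0157
gripper_force: 25.0
```

```bash

python3 -m pendant '[{"gripper":1,"tx":0,"ty":0,"tz":0.03,"roll":0},{"gripper":1,"tx":0,"ty":0,"tz":0.04,"roll":0},{"gripper":1,"tx":0,"ty":0,"tz":0.04,"roll":0},{"gripper":1,"tx":0,"ty":0,"tz":0.03,"roll":0},{"gripper":1,"tx":0,"ty":0,"tz":0,"roll":0}]'
python3 -m pendant '[{"gripper":1,"tx":0,"ty":0,"tz":0.03,"roll":0},{"gripper":1,"tx":0,"ty":0,"tz":0.03,"roll":0},{"gripper":1,"tx":0,"ty":0,"tz":0.02,"roll":0},{"gripper":1,"tx":0,"ty":0,"tz":0.02,"roll":0},{"gripper":1,"tx":0,"ty":0,"tz":0,"roll":0}]'
```

```text
clock: 11.35
eef_pos: [0.5179, -0.1818, 0.0184]
tcp_rot: [-0.0, 0.821, 0.571, -0.0]
contact_force: [-0.2, -0.1, -0.2]
finger_gap: 0.0158
gripper_force: 25.0
clock: 11.85
eef_pos: [0.518, -0.1818, 0.0155]
tcp_rot: [0.0, 0.821, 0.571, -0.0]
contact_force: [0.3, -0.8, -0.9]
finger_gap: 0.016
gripper_force: 25.0
```

```bash

python3 -m pendant '[{"gripper":0.6,"tx":0,"ty":0,"tz":0,"roll":0},{"gripper":0.15,"tx":0,"ty":0,"tz":0,"roll":0},{"gripper":0.15,"tx":0,"ty":0,"tz":0,"roll":0},{"gripper":0.15,"tx":0,"ty":0,"tz":0,"roll":0},{"gripper":0.15,"tx":0,"ty":0,"tz":-0.1,"roll":0}]'
python3 -m pendant '[{"gripper":0.15,"tx":0,"ty":0,"tz":-0.3,"roll":0},{"gripper":0.15,"tx":0,"ty":0,"tz":-0.8,"roll":0},{"gripper":0.15,"tx":0,"ty":0,"tz":-1,"roll":0},{"gripper":0.15,"tx":0,"ty":0,"tz":-1,"roll":0},{"gripper":0.15,"tx":0,"ty":0,"tz":-0.5,"roll":0}]'
python3 -m pendant '[{"gripper":0.15,"tx":0,"ty":0,"tz":0,"roll":0},{"gripper":0.15,"tx":0,"ty":0,"tz":0,"roll":0},{"gripper":0.15,"tx":0,"ty":0,"tz":0,"roll":0},{"gripper":0.15,"tx":0,"ty":0,"tz":0,"roll":0},{"gripper":0.15,"tx":0,"ty":0,"tz":0,"roll":0}]'
python3 - <<'E'
from goto import *; from lane import L2W
s=snap('wrist','w4'); p=np.load('lane.npy'); go(s['eef_pos'])
h=np.load('hole.npy'); print(proj('w4',L2W(p,[[0,.078,.0355],[-.055,.078,.022],[0,.0865,.0355]])),proj('w4',h))
E
```

```text
clock: 12.35
eef_pos: [0.5178, -0.1817, 0.0185]
tcp_rot: [-0.0, 0.821, 0.571, -0.0]
contact_force: [-0.2, -0.4, -0.7]
finger_gap: 0.0396
gripper_force: 0.0
clock: 12.85
eef_pos: [0.5187, -0.1822, 0.1294]
tcp_rot: [0.001, 0.821, 0.571, 0.001]
contact_force: [0.0, 0.5, -0.0]
finger_gap: 0.0398
gripper_force: 0.0
clock: 13.35
eef_pos: [0.5176, -0.1818, 0.126]
tcp_rot: [-0.0, 0.821, 0.571, -0.0]
contact_force: [0.7, -0.8, -0.1]
finger_gap: 0.0404
gripper_force: 0.0
{'pos': [0.5177, -0.1818, 0.1261], 'yaw': -20.38, 'tilt': -1.0, 'units': [-0.001, -0.002, 0.005]}
[[322.44729295  40.54989403]
 [237.62491395  52.4875301 ]
 [321.40884194  25.83680973]] [[321.82895947 273.0531256 ]]
```

View pics/w4.png

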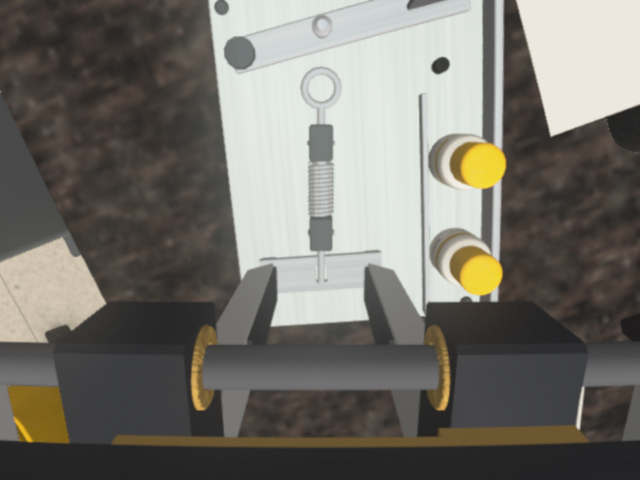

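The wrist view shows the hook down in the strip at (321,275), with the spring lying straight. The hook block is at (320,233), the loop block at (320,142), the loop at (321,88) and the post head at (322,26). The gate is slightly open.

```bash
python3 - <<'E'
from goto import *; from lane import L2W
b=1.7
h=np.load('hole.npy'); s=sense(); M=Rq(s['tcp_rot']); X,Y=M[:,0],M[:,1]; e=np.array(s['eef_pos'])
im=np.load('pics/w4.npz')['img']; g=im[10:42,305:340].astype(int).sum(2)//3; print(g[::2,::2])
for n,uv,z in[('loop',(321,88),.024),('loopblk',(320.3,142.5),.030),('hookblk',(320.3,233.5),.030),('post',(322,26.5),.0355),('hinge',(240,52),.025)]:
    w=onz('w4',(uv[0]+b,uv[1]),z); d=w-h; print(n,w.round(4),'from hole along X',round(float(d@X),4),'Y',round(float(d@Y),4),'to tcp',((M.T@(w-e))/.03).round(3))
E
```

```text
[[226 225 224 226 227 226 224 225 227 226 225 225 219 206 189 182 186 196]
 [225 224 224 226 227 227 224 223 221 214 196 187 185 193 203 210 211 212]
 [225 225 225 225 225 216 202 177 170 169 188 206 212 213 212 211 212 212]
 [222 218 209 202 190 173 156 146 146 149 160 186 209 212 212 212 211 212]
 [191 186 190 200 197 157 143 149 166 163 159 162 180 208 213 214 215 215]
 [205 211 212 211 171 146 156 200 212 207 191 170 171 193 215 216 216 215]
 [213 214 214 199 155 150 183 217 215 212 211 189 179 185 213 215 215 215]
 [215 214 215 199 156 157 191 218 216 212 212 199 188 192 213 214 213 212]
 [216 216 217 203 161 163 186 217 216 212 211 202 196 194 211 211 211 213]
 [217 217 216 200 167 171 180 202 215 212 205 201 198 196 211 212 212 211]
 [215 215 216 210 167 177 184 193 203 206 204 201 196 190 210 211 211 211]
 [215 214 214 213 190 180 189 196 202 207 208 205 196 205 211 211 211 211]
 [214 212 213 212 209 180 181 196 202 206 207 199 198 211 212 211 212 212]
 [213 213 214 213 212 207 177 169 177 181 180 197 212 212 212 211 211 210]
 [213 212 212 213 213 213 210 195 185 190 205 210 211 211 210 210 210 210]
 [213 213 213 213 213 212 213 212 212 211 210 211 208 210 210 212 213 214]]
loop [ 0.5516 -0.092   0.024 ] from hole along X 0.1271 Y 0.0004 to tcp [3.201 0.02  3.402]
loopblk [ 0.5391 -0.1244  0.03  ] from hole along X 0.0923 Y -0.0 to tcp [2.041 0.005 3.202]
hookblk [ 0.5179 -0.1817  0.03  ] from hole along X 0.0312 Y 0.0001 to tcp [0.005 0.008 3.203]
post [ 0.5642 -0.0596  0.0355] from hole along X 0.1619 Y 0.0009 to tcp [4.36  0.037 3.018]
hinge [ 0.5107 -0.0531  0.025 ] from hole along X 0.1493 Y -0.0514 to tcp [ 3.942 -1.709  3.37 ]
```

```bash

python3 -m pendant '[{"gripper":0.15,"tx":0.3,"ty":0,"tz":0.1,"roll":0},{"gripper":0.15,"tx":0.6,"ty":0,"tz":0.3,"roll":0},{"gripper":0.15,"tx":0.6,"ty":0,"tz":0.4,"roll":0},{"gripper":0.15,"tx":0.4,"ty":0,"tz":0.4,"roll":0},{"gripper":0.15,"tx":0.14,"ty":0,"tz":0.5,"roll":0}]' 40
python3 -m pendant '[{"gripper":0.15,"tx":0,"ty":0,"tz":0.7,"roll":0},{"gripper":0.15,"tx":0,"ty":0,"tz":0.6,"roll":0},{"gripper":0.15,"tx":0,"ty":0,"tz":0.4,"roll":0},{"gripper":0.15,"tx":0,"ty":0,"tz":0.2,"roll":0},{"gripper":0.15,"tx":0,"ty":0,"tz":0.08,"roll":0}]'
python3 -m pendant '[{"gripper":0.15,"tx":0,"ty":0,"tz":0,"roll":0},{"gripper":0.6,"tx":0,"ty":0,"tz":0,"roll":0},{"gripper":1,"tx":0,"ty":0,"tz":0,"roll":0},{"gripper":1,"tx":0,"ty":0,"tz":0,"roll":0},{"gripper":1,"tx":0,"ty":0,"tz":0,"roll":0}]' 40
python3 -c "
from goto import *
go([.5391,-.1244,.0152])"
```

```text
clock: 13.9
eef_pos: [0.5399, -0.1221, 0.0742]
tcp_rot: [-0.0, 0.82, 0.572, -0.0]
contact_force: [0.4, -0.6, -0.5]
finger_gap: 0.0396
gripper_force: 0.0
clock: 14.4
eef_pos: [0.5391, -0.1246, 0.0156]
tcp_rot: [-0.0, 0.821, 0.571, -0.0]
contact_force: [0.1, -1.1, -0.0]
finger_gap: 0.0398
gripper_force: 0.0
clock: 14.9
eef_pos: [0.5395, -0.1244, 0.0165]
tcp_rot: [0.0, 0.821, 0.571, 0.0]
contact_force: [-1.1, -0.2, 3.1]
finger_gap: 0.0152
gripper_force: 40.0
{'pos': [0.5395, -0.1244, 0.0165], 'yaw': -20.37, 'tilt': -1.0, 'units': [-0.006, -0.012, 0.043]}
```

```bash

python3 -m pendant '[{"gripper":1,"tx":0.05,"ty":0,"tz":-0.04,"roll":0},{"gripper":1,"tx":0.1,"ty":0,"tz":-0.04,"roll":0},{"gripper":1,"tx":0.1,"ty":0,"tz":0,"roll":0},{"gripper":1,"tx":0.1,"ty":0,"tz":0,"roll":0},{"gripper":1,"tx":0.05,"ty":0,"tz":0,"roll":0}]'
python3 -m pendant '[{"gripper":1,"tx":0,"ty":0,"tz":0,"roll":0},{"gripper":1,"tx":0,"ty":0,"tz":0,"roll":0},{"gripper":1,"tx":0,"ty":0,"tz":0,"roll":0},{"gripper":1,"tx":0,"ty":0,"tz":0,"roll":0},{"gripper":1,"tx":0,"ty":0,"tz":0,"roll":0}]'
```

```text
clock: 15.4
eef_pos: [0.5434, -0.113, 0.0185]
tcp_rot: [0.0, 0.821, 0.571, -0.0]
contact_force: [-0.6, -3.9, -0.4]
finger_gap: 0.0152
gripper_force: 40.0
clock: 15.9
eef_pos: [0.5434, -0.1132, 0.0186]
tcp_rot: [0.0, 0.821, 0.571, -0.0]
contact_force: [-1.0, -3.4, -0.4]
finger_gap: 0.0155
gripper_force: 40.0
```

```bash

python3 -m pendant '[{"gripper":1,"tx":0,"ty":0,"tz":-0.1,"roll":0},{"gripper":1,"tx":0,"ty":0,"tz":-0.15,"roll":0},{"gripper":1,"tx":0,"ty":0,"tz":-0.15,"roll":0},{"gripper":1,"tx":0,"ty":0,"tz":-0.1,"roll":0},{"gripper":1,"tx":0,"ty":0,"tz":-0.05,"roll":0}]'
python3 -m pendant '[{"gripper":1,"tx":0.05,"ty":0,"tz":0,"roll":0},{"gripper":1,"tx":0.1,"ty":0.01,"tz":0,"roll":0},{"gripper":1,"tx":0.15,"ty":0.01,"tz":0,"roll":0},{"gripper":1,"tx":0.1,"ty":0,"tz":0,"roll":0},{"gripper":1,"tx":0.05,"ty":0,"tz":0,"roll":0}]'
python3 -m pendant '[{"gripper":1,"tx":0.05,"ty":0,"tz":0,"roll":0},{"gripper":1,"tx":0.1,"ty":0,"tz":0,"roll":0},{"gripper":1,"tx":0.1,"ty":0,"tz":0,"roll":0},{"gripper":1,"tx":0.05,"ty":0,"tz":0,"roll":0},{"gripper":1,"tx":0,"ty":0,"tz":0,"roll":0}]'
python3 - <<'E'
from goto import *
h=np.load('hole.npy'); s=sense(); M=Rq(s['tcp_rot']); e=np.array(s['eef_pos']); snap('wrist','w5'); snap('side','s2')
loop=e+M[:,0]*.0348; loop[2]=e[2]+.0085
print('loop along X from hole',(loop-h)@M[:,0],(loop-h)@M[:,1],e, proj('w5',loop),proj('w5',[.5642,-.0596,.0355]),proj('s2',loop),proj('s2',[.5645,-.0586,.0355]))
a=np.load('pics/w5.npz')['img'][0:300,220:420,::-1]; a=cv2.resize(a,None,fx=2,fy=2)
b=np.load('pics/s2.npz')['img'][230:350,310:430,::-1]; b=cv2.resize(b,(400,400),interpolation=cv2.INTER_CUBIC)
c=np.zeros((600,800,3),np.uint8); c[:,:400]=a; c[:400,400:]=b; cv2.imwrite('pics/c5.png',c)
E
```

```text
clock: 16.4
eef_pos: [0.5436, -0.1131, 0.0355]
tcp_rot: [0.0, 0.821, 0.571, 0.0]
contact_force: [-1.6, -3.6, -1.9]
finger_gap: 0.0156
gripper_force: 40.0
clock: 16.9
eef_pos: [0.5485, -0.1006, 0.0348]
tcp_rot: [0.0, 0.821, 0.571, -0.0]
contact_force: [-3.9, -6.9, -1.4]
finger_gap: 0.0162
gripper_force: 40.0
clock: 17.4
eef_pos: [0.5515, -0.0926, 0.0348]
tcp_rot: [0.0, 0.821, 0.571, -0.001]
contact_force: [-2.4, -8.1, -1.6]
finger_gap: 0.0155
gripper_force: 40.0
loop along X from hole 0.161221511362383 0.0004874496502018216 [ 0.55145668 -0.09261234  0.03475684] [[322.08379654 210.13995449]] [[323.06648658 205.7384816 ]] [[363.39990896 254.22945876]] [[363.121986   257.68350531]]
```

View pics/c5.png

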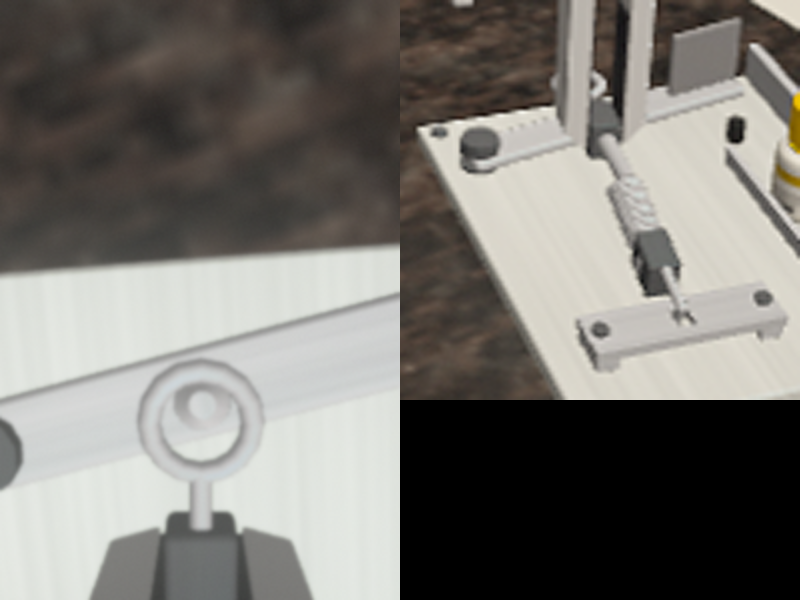

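The picture shows the ring centred at about (201,421) and the post top at (203,404) inside it, with the hook seated in the strip. The post is about 2.3 mm farther along the spring, so I'll shift a little and lower gently.

```bash

python3 -m pendant '[{"gripper":1,"tx":0.04,"ty":0.01,"tz":0,"roll":0},{"gripper":1,"tx":0.035,"ty":0,"tz":0.03,"roll":0},{"gripper":1,"tx":0,"ty":0,"tz":0.07,"roll":0},{"gripper":1,"tx":0,"ty":0,"tz":0.08,"roll":0},{"gripper":1,"tx":0,"ty":0,"tz":0.05,"roll":0}]'
python3 -m pendant '[{"gripper":1,"tx":0,"ty":0,"tz":0.03,"roll":0},{"gripper":1,"tx":0,"ty":0,"tz":0.03,"roll":0},{"gripper":1,"tx":0,"ty":0,"tz":0.03,"roll":0},{"gripper":1,"tx":0,"ty":0,"tz":0,"roll":0},{"gripper":1,"tx":0,"ty":0,"tz":0,"roll":0}]'
```

```text
clock: 18.0
eef_pos: [0.5524, -0.091, 0.0277]
tcp_rot: [0.0, 0.821, 0.571, -0.001]
contact_force: [-3.2, -8.3, -1.7]
finger_gap: 0.0154
gripper_force: 40.0
clock: 18.5
eef_pos: [0.5525, -0.091, 0.0252]
tcp_rot: [0.0, 0.821, 0.571, -0.001]
contact_force: [-3.9, -8.7, -1.7]
finger_gap: 0.0154
gripper_force: 40.0
```

```bash

python3 -m pendant '[{"gripper":1,"tx":0,"ty":0,"tz":0.04,"roll":0},{"gripper":1,"tx":0,"ty":0,"tz":0.05,"roll":0},{"gripper":1,"tx":0,"ty":0,"tz":0.05,"roll":0},{"gripper":1,"tx":0,"ty":0,"tz":0.04,"roll":0},{"gripper":1,"tx":0,"ty":0,"tz":0,"roll":0}]'
python3 -m pendant '[{"gripper":1,"tx":0,"ty":0,"tz":0.03,"roll":0},{"gripper":1,"tx":0,"ty":0,"tz":0.03,"roll":0},{"gripper":1,"tx":0,"ty":0,"tz":0.02,"roll":0},{"gripper":1,"tx":0,"ty":0,"tz":0,"roll":0},{"gripper":1,"tx":0,"ty":0,"tz":0,"roll":0}]'
```

```text
clock: 19.0
eef_pos: [0.5524, -0.091, 0.0197]
tcp_rot: [0.0, 0.821, 0.571, -0.001]
contact_force: [-3.1, -9.1, -1.0]
finger_gap: 0.0158
gripper_force: 40.0
clock: 19.5
eef_pos: [0.5525, -0.0911, 0.0175]
tcp_rot: [0.0, 0.821, 0.571, -0.001]
contact_force: [-2.3, -7.7, 0.3]
finger_gap: 0.0154
gripper_force: 40.0
```

```bash

python3 -m pendant '[{"gripper":1,"tx":-0.05,"ty":0,"tz":0,"roll":0},{"gripper":1,"tx":-0.1,"ty":0,"tz":0,"roll":0},{"gripper":1,"tx":-0.1,"ty":0,"tz":0,"roll":0},{"gripper":1,"tx":-0.1,"ty":0,"tz":0,"roll":0},{"gripper":1,"tx":-0.05,"ty":0,"tz":0,"roll":0}]'
python3 -m pendant '[{"gripper":1,"tx":0,"ty":0,"tz":0,"roll":0},{"gripper":1,"tx":-0.03,"ty":0,"tz":0,"roll":0},{"gripper":1,"tx":0,"ty":0,"tz":0,"roll":0},{"gripper":1,"tx":0,"ty":0,"tz":0,"roll":0},{"gripper":1,"tx":0,"ty":0,"tz":0,"roll":0}]'
python3 - <<'E'
from goto import *
h=np.load('hole.npy'); s=sense(); M=Rq(s['tcp_rot']); e=np.array(s['eef_pos'])
print((e+M[:,0]*.0348-h)@M[:,0], s['contact_force']@M[:,0])
E
```

```text
clock: 20.0
eef_pos: [0.5489, -0.1018, 0.0177]
tcp_rot: [0.0, 0.821, 0.571, 0.0]
contact_force: [-0.3, -5.4, -0.5]
finger_gap: 0.0157
gripper_force: 40.0
clock: 20.5
eef_pos: [0.5483, -0.1025, 0.0176]
tcp_rot: [0.0, 0.821, 0.571, -0.0]
contact_force: [-1.2, -6.2, 0.3]
finger_gap: 0.0158
gripper_force: 40.0
0.1508423047471444 -6.289535180475026
```

```bash

python3 -m pendant '[{"gripper":1,"tx":-0.03,"ty":0,"tz":0.03,"roll":0},{"gripper":1,"tx":-0.03,"ty":0,"tz":0,"roll":0},{"gripper":1,"tx":0,"ty":0,"tz":0,"roll":0},{"gripper":1,"tx":0,"ty":0,"tz":0,"roll":0},{"gripper":1,"tx":0,"ty":0,"tz":0,"roll":0}]'
python3 - <<'E'
from goto import *
h=np.load('hole.npy'); s=sense(); M=Rq(s['tcp_rot']); e=np.array(s['eef_pos'])
print((e+M[:,0]*.0348-h)@M[:,0], s['contact_force']@M[:,0])
E
```

```text
clock: 21.0
eef_pos: [0.5479, -0.1038, 0.0168]
tcp_rot: [-0.0, 0.821, 0.571, 0.0]
contact_force: [0.4, -2.1, -0.7]
finger_gap: 0.0156
gripper_force: 40.0
0.14953170158110515 -1.8602258544761596
```

The load has moved from the tool to the post at 149.5 mm, which is the fitted length. Release and back off.

```bash

python3 -m pendant '[{"gripper":1,"tx":-0.01,"ty":0,"tz":0.01,"roll":0},{"gripper":0.6,"tx":0,"ty":0,"tz":0,"roll":0},{"gripper":0.15,"tx":0,"ty":0,"tz":0,"roll":0},{"gripper":0.15,"tx":0,"ty":0,"tz":0,"roll":0},{"gripper":0.15,"tx":0,"ty":0,"tz":0,"roll":0}]'
python3 -m pendant '[{"gripper":0.15,"tx":0,"ty":0,"tz":-0.1,"roll":0},{"gripper":0.15,"tx":0,"ty":0,"tz":-0.5,"roll":0},{"gripper":0.15,"tx":0,"ty":0,"tz":-1,"roll":0},{"gripper":0.15,"tx":0,"ty":0,"tz":-1,"roll":0},{"gripper":0.15,"tx":0,"ty":0,"tz":-1,"roll":0}]'
python3 -m pendant '[{"gripper":0.15,"tx":-0.8,"ty":0,"tz":-0.5,"roll":0},{"gripper":0.15,"tx":-1,"ty":0,"tz":0,"roll":0},{"gripper":0.15,"tx":-1,"ty":0,"tz":0,"roll":0},{"gripper":0.15,"tx":-0.5,"ty":0,"tz":0,"roll":0},{"gripper":0.15,"tx":0,"ty":0,"tz":0,"roll":0}]'
python3 -m pendant '[{"gripper":0.15,"tx":0,"ty":0,"tz":0,"roll":0},{"gripper":0.15,"tx":0,"ty":0,"tz":0,"roll":0},{"gripper":0.15,"tx":0,"ty":0,"tz":0,"roll":0},{"gripper":0.15,"tx":0,"ty":0,"tz":0,"roll":0},{"gripper":0.15,"tx":0,"ty":0,"tz":0,"roll":0}]'
python3 - <<'E'
from goto import *; from lane import L2W
snap('wrist','w6'); s=sense(); M=Rq(s['tcp_rot']); h=np.load('hole.npy'); X=M[:,0]
p=np.load('lane.npy'); print(s['clock'])
L=h+X*.1495; L[2]=.024
print('shut post',proj('w6',L2W(p,[0,.078,.0355])),'paddle/hinge',proj('w6',L2W(p,[[-.055,.078,.022],[.05,.078,.018]])),'loop',proj('w6',L),'blks',proj('w6',[L-X*.035+[0,0,.006],h+X*.035+[0,0,.008]]))
g=np.load('pics/w6.npz')['img'].astype(int).sum(2)//3
u,v=proj('w6',L)[0].round().astype(int)
for r in range(v-22,v+60,2): print(r,' '.join('%3d'%x for x in g[r,u-24:u+26:2]))
E
```

```text
clock: 21.5
eef_pos: [0.5477, -0.1042, 0.0165]
tcp_rot: [-0.0, 0.821, 0.571, -0.0]
contact_force: [0.4, -0.4, -1.1]
finger_gap: 0.0382
gripper_force: 0.0
clock: 22.0
eef_pos: [0.5476, -0.1045, 0.1268]
tcp_rot: [0.0, 0.821, 0.571, 0.0]
contact_force: [0.8, 0.6, -0.3]
finger_gap: 0.0398
gripper_force: 0.0
clock: 22.5
eef_pos: [0.5122, -0.1994, 0.1401]
tcp_rot: [0.0, 0.822, 0.569, -0.0]
contact_force: [0.6, 0.1, -0.4]
finger_gap: 0.04
gripper_force: 0.0
clock: 23.0
eef_pos: [0.5134, -0.1967, 0.1395]
tcp_rot: [0.0, 0.821, 0.571, -0.0]
contact_force: [0.5, 0.3, -0.5]
finger_gap: 0.0397
gripper_force: 0.0
23.05
shut post [[320.5283571   19.76300234]] paddle/hinge [[238.96108226  32.23474745]
 [394.10473981  21.35104332]] loop [[320.0834462   31.33798522]] blks [[320.0525501   84.84663915]
 [320.02172131 202.64188756]]
9 229 227 227 227 225 225 225 226 227 227 225 224 221 223 225 227 226 223 221 220 219 219 218 218 209
11 228 227 227 225 223 220 217 216 216 211 190 176 172 170 179 181 181 185 184 185 187 189 190 193 195
13 194 194 192 191 189 187 181 169 167 184 182 161 151 148 150 157 163 
[... 3245 characters left out ...]
28 227 203 113 118 119 119 120 121 121 121 120 119 118 150 224 229 228 229 228 229
79 229 230 230 230 229 228 203 114 119 119 119 121 120 121 121 120 119 119 150 224 228 229 228 228 229
81 229 230 229 230 228 228 203 113 118 120 119 121 122 120 120 121 118 117 151 224 229 229 228 229 229
83 229 229 230 229 229 226 198 116 118 119 119 120 122 121 121 120 118 118 149 223 228 229 228 229 229
85 229 230 230 230 229 217 144 113 119 119 118 120 123 121 119 119 120 117 129 200 227 229 229 229 229
87 229 229 230 229 229 213 131 110 120 120 119 120 122 121 120 120 117 116 125 185 226 229 228 229 229
89 228 229 230 229 229 216 148 114 118 120 121 120 121 121 120 120 120 118 126 194 227 229 228 229 229
```

The ring encircles the post: its edges are at x 302..342 and y 11..51, and the head overlaps its far edge. The arm edges have the slope expected for a shut gate, and the load has moved to the post. Handing in.

```bash
python3 -c "
from cell import job_done
print(job_done())"
```

```text
the job is handed in; nothing more can be done
None
```

The spring is hooked into the anchor strip and its loop sits under the post head, pulling the gate shut. The vials were not touched, and the job was handed in at about 23 s of robot time.

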